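Seat a pipette and its service key in the check-in tray and set the magnifier

ROBOT

A 7-joint arm with a two-finger parallel gripper is mounted at the origin on the work surface. World frame = base frame: x ahead of the robot, y to its left, z up, the work surface at z = 0. Lengths are in m, angles in degrees, forces in N, time in s.
With the tool pointing down it reaches from about 0.425 to 0.875 m from the base axis. Payload 4.7 kg.
Tool frame: the origin (TCP) lies between the finger pads; the fingertips stand 14 mm ahead of it and the grasp point (between the pads) lies 5 mm behind it; z points along the fingers, y is the line along which they close (so a half turn about z gives the same grasp; the last joint's range is limited). The gripper opens to 87 mm and grips with 3 to 60 N. Pads are 19 mm wide; open, the fingers measure 117 mm over their backs; the gripper's body (75 mm by 190 mm) begins 51 mm behind the grasp point.
Start: joints at [0.808, 18.392, -4.016, 83.108, 1.295, 78.541, -3.26], TCP at [0.65, -0, 0.237] pointing down, gripper open.
Joint ranges: [-163.93, 163.93], [-17.29, 119.83], [-79.2, 71.16], [3.27, 140.29], [-89.18, 269.18], [5.43, 117.66], [-154.24, 154.24]. Speed limits (degrees/s): [147.25, 147.25, 180, 180, 180, 180, 180].

INTERFACE

Orientations are given as [roll, pitch, yaw] about the fixed x, y, z axes, in that order (R = Rz(yaw) Ry(pitch) Rx(roll)).
In Python, from cell import arm, optics, order gives the robot as it stands.
- The arm moves only by the tool apply_moves, never from a script. Its argument "rows" is a list that holds one entry, the list of rows, each a list of 7 numbers: the turn, a rotation vector about the tool's x, y, z in rad, then the shift along the tool's x, y, z in mm, then the opening, from 0 (shut) to 1 (fully open). A call has 1 to 12 rows; each row shifts and turns the commanded pose from where the row before left it, along the tool's axes as they then stand; what a row does not reach is not made up. A row lasts 1/8 s, in which the tool goes at most 62.5 mm and 10.7 degrees, less where a joint would pass 70% of its speed; a pose out of reach is approached as far as the arm can. A call is refused whole if a number of a shift passes 62.5 or a number of a turn 0.188, either way. A call with a gripper value outside its range is refused whole. The fingers move at their own pace and stop on an object; "newtons" is the grip in N (left out, the last holds). Time passes only in rows, so rows that do not move let the fingers close. It gives the time, the measured TCP pose, the force, the opening and the grip force at its end, in the units of the state.
- arm.sense(): the state, without advancing time (a new reading comes with each control period).
- optics.camera(name): name is "scene" or "side" or "wrist"; returns the picture (480x640x3 uint8, blue, green, red); there is no depth.
- optics.get_calibration(name): a dict with "fovy" (degrees; the focal length in pixels is half the picture's height over the tangent of half this angle, whatever the lens; pixels are square), "cx", "cy" (the principal point, pixels), "R" (3x3) and "t" (3): a world point X has camera coordinates R X + t. Camera axes: x right, y down, z forward; pixel columns grow to the right and rows downward; lengths in m; the calibration is good to about 2 mm. A picture is of the moment at which its call begins: read the wrist's pose just before it. get_calibration takes no time and is no camera call; for the wrist camera it gives the pose at the moment of the call.
- order.finish_job(): hands the job in; it is judged then, once.
The state is a dict: "clock": time; "joints": joint angles; "joint_velocities": joint speeds; "tau": joint torques, N m; "eef_pos": TCP position; "eef_rot": TCP orientation; "contact_force": force on the tool from outside, world axes, zero at the start; "torque": the same for the moment, N m; "grip_width": finger opening in m; "grasp_force": force on a finger pad.
Only numpy, scipy, OpenCV 4.12 (cv2) and the standard library are available. Lean on these libraries where they do the work, as an engineer would, in place of code of your own. Each camera call takes 0.05 s, during which the arm holds its last target. There are 200 camera calls.

TASK

Put the white pipette and the orange service key away in the foam tray: turn each to match its own cutout and press it down until it is fully home. Then, with both seated, swing the magnifier by its red knob so that the lens is centred over the pipette's small black volume window, and let go. Leave the two bottles and the tip box where they stand.

Things in the scene. Friction and masses are not known exactly. Their poses are not given: they have to be found in the camera images.
- pipette: White pipette lying flat, 198 mm long, 110 g. Origin: underside of the handle's centre (grip here along y, fingertips 18 mm above the underside, clear of the foam when home). x to the thin tip, y to the finger hook, z up. Handle 100 x 26 x 30 (z), x -50 to 50; shaft 11 mm thick, x 50 to 130; blue plunger 18 wide, x -68 to -50; blue hook x -42 to -30, y 13 to 34.
- pipette_tip (a point): End of the pipette's thin shaft: x 130, z 15 mm from pipette.
- pipette_window (a point): Centre of the small black volume window with a yellow line on top of the pipette's handle: x 20, z 30 mm from pipette.
- key: Orange service key lying flat, 125 mm long, 50 g. Origin: underside, beneath its black grip rib; x to the forked head, z up. Plate 14 mm thick: shank 14 wide, x -65 to 25; fork head 36 wide, x 25 to 60. Rib 40 (x) x 12 (y) mm, z 14 to 30: grip it along y, fingertips 18 mm above the underside.
- key_head (a point): Middle of the fork's open end: x 60, z 7 mm from key.
- tray: Fixed grey board 335 x 160 x 6 mm with dark foam 236 (x) x 150 (y) mm. Origin: on the table under the foam's centre; z up. Foam top at 22 mm, yellow cutout floors at 8 mm. Cutouts have the tools' outlines with 3 mm to spare all round: pipette's at y 30, tip to +x, hook to +y; key's at y -40, head to -x. The magnifier's post stands at x -165, y 30, 141 mm high.
- pipette_seat (a point): On the floor of the pipette's cutout: pipette comes here when home (x -30, y 30, z 8 mm in the tray). Axes as tray. Small grey ramped spring catches at the handle's and plunger's ends stop the tool 4 to 9 mm too high, one end up; a downward push of 3 to 8 N at the grip point, held or let go, sends it home. Home, its top is 16 mm above the foam.
- pipette_seat_tip (a point): Where pipette_tip comes when the pipette is home (x 100, y 30, z 23 mm in the tray's frame).
- key_seat (a point): On the floor of the key's cutout: key comes here when home (x 35, y -40, z 8 mm in the tray). Axes as tray. Grey spring catches at both ends, as in the pipette's cutout, same push needed. Home, the orange plate is flush with the foam, the rib 16 mm above it.
- key_seat_head (a point): Where key_head comes when the key is home (x -25, y -40, z 15 mm in the tray's frame).
- magnifier (a joint): Swing of the magnifier arm about its upright post at the tray's end, rad. At 0 the arm points along the tray's +x and the lens is over the window of a seated pipette; growing values turn it clockwise from above, away from the tray; range -0.6 to 2.5, no stop at 0. It stays where released: friction 0.1 N m, about 1 N at the knob.
- magnifier_hinge (a point): On the arm's turning axis, at the knob's gripping height, 156 mm above the table.
- magnifier_knob (a point): The red upright round knob on the arm: 16 mm diameter, 34 mm high, 95 mm from the turning axis. This point is 156 mm above the table, 14 mm below the knob's top and 21 mm above the arm, which is 12 mm wide. It is gripped from above; the fingers can slip round it as the arm swings.
- magnifier_lens (a point): Centre of the lens (clear, black rim of 98 mm outer diameter), 155 mm from the turning axis, 130 mm above the table.
- reagent_bottle: Bystander: amber bottle with black cap, 48 mm diameter, 95 mm high. Origin under its centre.
- red_jar: Bystander: jar with red cap, 44 mm diameter, 65 mm high. Origin under its centre.
- tip_box: Bystander: blue pipette-tip box with clear lid, 80 x 115 x 55 mm. Origin under its centre.
Not all that is in view belongs to the job. Of the things that look like the key, the middle-sized one is meant.

How it is judged (in metres and radians):
On the way, in this order (a step that is already met when the one before it is completed fails the run):
1. the pipette and the key are both fully home in their own cutouts (horizontal distance between pipette and pipette_seat below 0.006 m and horizontal distance between pipette_tip and pipette_seat_tip below 0.008 m and z of each of pipette, key in the frame of tray below 0.0105 m and angle between each of pipette, key's own z axis and vertical below 0.05 rad and horizontal distance between key and key_seat below 0.006 m and horizontal distance between key_head and key_seat_head below 0.008 m), for 0.2 s.
2. the lens is over the pipette's window (all of step 1 and horizontal distance between magnifier_lens and pipette_window below 0.02 m), for 0.2 s.
At the end, for the whole second after the job is handed in: Pipette and key level (0.05 rad) in their own cutouts, right way round: origins within 6 mm and far ends within 8 mm of their seats in plan, undersides within 2.5 mm of the cutout floor; lens centre within 20 mm in plan of the pipette's window; all released and at rest (all of step 2 and linear speed of each of pipette, key below 0.01 m/s and velocity of joint magnifier between -0.03 and 0.03 rad/s); the robot touches nothing.
It fails at once if the reagent bottle is moved more than 30 mm (distance of reagent_bottle from where it was at the start of the episode above 0.03 m).
It fails at once if the red jar is moved more than 30 mm (distance of red_jar from where it was at the start of the episode above 0.03 m).
It fails at once if the tip box is moved more than 30 mm (distance of tip_box from where it was at the start of the episode above 0.03 m).
It also fails if it takes over 72 s, if anything falls off the work surface, if the arm or the gripper's body presses on something with over 40 N, if the wrist force passes 120 N, or if a joint passes its speed limit or range.

## Working session

There is one attempt and no reset: what is moved stays moved. The work goes in short steps, Python scripts to look and compute and a tool call to move; the robot and the scene stay as the last step left them, time stands still between calls to the robot, and variables do not carry over. Pictures are saved under pics/ and viewed, at most 10 in all, crops included, and the job is handed in when it is done.

Besides the shell and the picture viewer there is one more tool, called after "Emit:" as name([rows], argument=value, ...), one row to a line, values as JSON. apply_moves: Moves the arm, as the interface text tells. Its arguments: {"type":"object","properties":{"rows":{"type":"array","items":{"type":"array","items":{"type":"array","items":{"type":"number"}}}},"newtons":{"type":"number"}},"required":["rows"]}

```bash
ls; mkdir -p pics; python3 - <<'E'
from cell import arm, optics, order
import cv2
s=arm.sense();print(s)
for n in ("scene","side","wrist"):
    c=optics.get_calibration(n);print(n,c)
    cv2.imwrite(f"pics/{n}0.png",optics.camera(n))
E
```

```text
pics
{'clock': 0.0, 'joints': array([ 0.80695014, 18.43825088, -4.01597847, 83.17543658,  1.29527274,
       78.54025005, -3.26173795]), 'joint_velocities': array([ 0.00175434, -0.01774527,  0.00281393, -0.09833451,  0.03531142,
       -0.12218223, -0.05577244]), 'tau': array([-2.58547143e-04, -4.91284704e+01, -4.03903294e-01, -3.12526345e+01,
       -6.40594075e-02,  4.37659642e-02,  1.61017233e-04]), 'eef_pos': array([ 6.49471387e-01, -3.60587018e-05,  2.35466031e-01]), 'eef_rot': array([-1.79891323e+02,  5.90085401e-03,  9.00015575e+01]), 'contact_force': array([-0.65264778, -0.18411919, -0.01931803]), 'torque': array([-0.02815414, -0.01099399, -0.03685764]), 'grasp_force': 0.0, 'grip_width': 0.08702048596000023}
scene {'fovy': 51.86673167926928, 'cx': 322.95927201984534, 'cy': 239.11791774310194, 'R': array([[ 0.45879469,  0.88846018, -0.01208073],
       [ 0.70564489, -0.37258526, -0.60269852],
       [-0.53997474,  0.26799017, -0.79787753]]), 't': array([-0.36674213, -0.28805852,  1.55484612])}
side {'fovy': 43.30366188009894, 'cx': 318.30341059379435, 'cy': 241.8972197022574, 'R': array([[-0.95190314, -0.30555063, -0.02278655],
       [-0.14570039,  0.51682256, -0.84360289],
       [ 0.26954   , -0.79970823, -0.53648386]]), 't': array([0.57387352, 0.12826269, 1.54547771])}
wrist {'fovy': 65.59429112119464, 'cx': 323.98803096116393, 'cy': 237.62032470923756, 'R': array([[ 9.99998014e-01, -7.11503222e-04, -1.86162925e-03],
       [-1.76333492e-04, -9.62025273e-01,  2.72960333e-01],
       [-1.98514654e-03, -2.72959462e-01, -9.62023488e-01]]), 't': array([-0.6487865 , -0.03196226,  0.39225615])}
```

View pics/scene0.png

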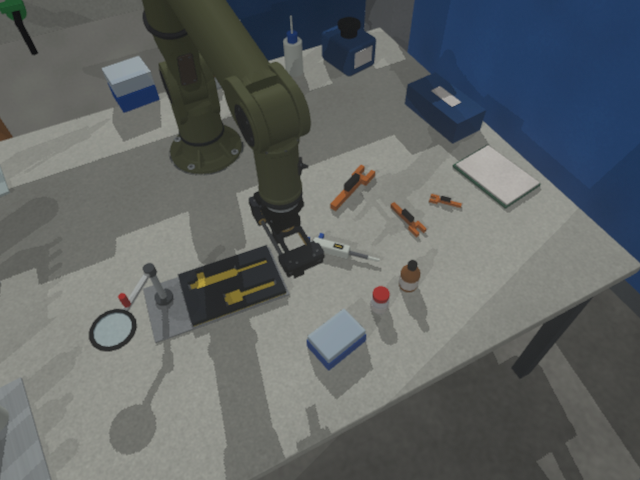

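View pics/side0.png

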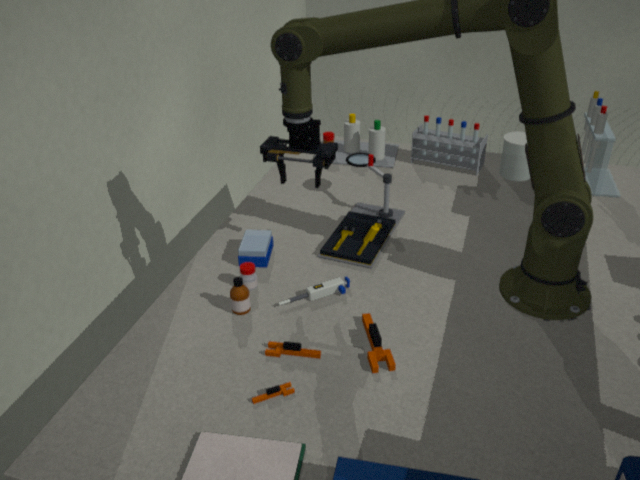

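Scene view: the pipette is at about (340,247). The middle-sized key is at (408,218), between the large one at (353,187) and the small one at (445,201). The tray is around (232,285), its post at (165,297), and the lens at (113,330). I'll take zoomed crops to pick points.

```bash
python3 - <<'E'
import cv2
a=cv2.imread("pics/scene0.png");b=cv2.imread("pics/side0.png")
# scene crop 300..460 x 190..280 (4x =640x360)
c=cv2.resize(a[190:280,300:440],None,fx=4,fy=4,interpolation=cv2.INTER_CUBIC) #560x360
d=cv2.resize(b[265:365,260:360],None,fx=3,fy=3,interpolation=cv2.INTER_CUBIC)
cv2.imwrite("pics/c1.png",c)
import numpy as np
e=cv2.resize(a[240:345,85:295],None,fx=3,fy=3,interpolation=cv2.INTER_CUBIC) #630x315
f=cv2.resize(b[145:270,310:410],None,fx=2.2,fy=2.2,interpolation=cv2.INTER_CUBIC) #220x275
o=np.zeros((600,800,3),np.uint8); o[:315,:630]=e; o[320:595,:220]=f; o[320:600,230:530]=d[:280]
cv2.imwrite("pics/c2.png",cv2.convertScaleAbs(o,alpha=1.5))
E
```

```text
(no output)
```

View pics/c1.png

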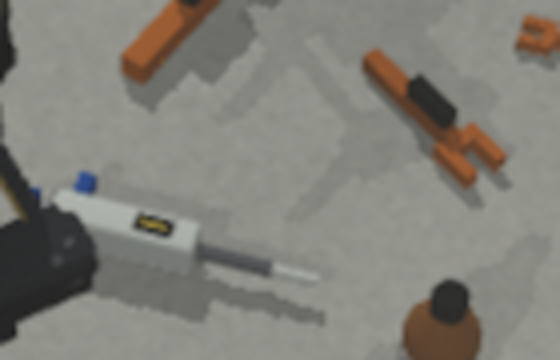

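View pics/c2.png

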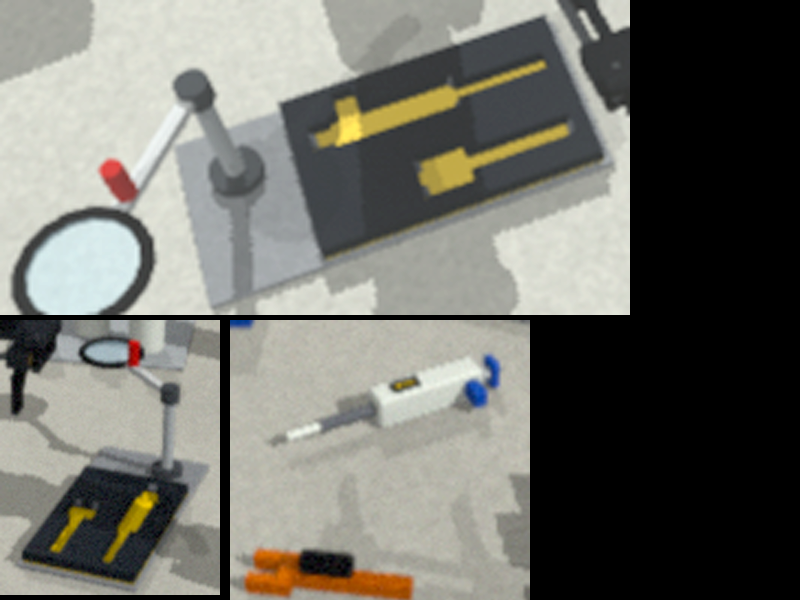

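Scene crop: window at (338.2,245.7), tip at (380,259), key rib at (408,214.5), fork end about (421.5,232). The foam corners and lens are clearly visible, and the side view shows the same points.

```bash
cat > h.py <<'E'
import numpy as np
from cell import arm, optics, order
def at(name,px,z,c=None):
    c=c or optics.get_calibration(name); f=240/np.tan(np.radians(c["fovy"]/2))
    d=c["R"].T@[(px[0]-c["cx"])/f,(px[1]-c["cy"])/f,1]; o=-c["R"].T@c["t"]
    return (o+d*(z-o[2])/d[2])
def proj(c,X):
    f=240/np.tan(np.radians(c["fovy"]/2)); p=c["R"]@np.asarray(X)+c["t"]; return f*p[:2]/p[2]+[c["cx"],c["cy"]]
E
python3 - <<'E'
from h import *
np.set_printoptions(precision=4,suppress=True)
A=lambda x,y:(300+x/4,190+y/4); E=lambda x,y:(85+x/3,240+y/3)
D=lambda x,y:(260+(x-230)/3,265+(y-320)/3); F=lambda x,y:(310+x/2.2,145+(y-320)/2.2)
def foam(n,P):
    q=[at(n,p,.022)[:2] for p in P]; q=np.array(q); # order: (-x,+y),( +x,+y),(+x,-y),(-x,-y)
    print(n,"foam c",q.mean(0),"ex",q[1]-q[0],q[2]-q[3],np.linalg.norm(q[1]-q[0]),np.linalg.norm(q[0]-q[3]))
    e=q[1]-q[0]+q[2]-q[3]; print("yaw",np.degrees(np.arctan2(e[1],e[0])))
foam("scene",[E(281,103),E(545,17),E(604,157),E(323,257)])
foam("side",[F(187,486),F(131,580),F(23,557),F(92,467)])
for n,w,t,r in (("scene",A(153,223),A(320,277),A(433,98)),("side",D(405,383),D(275,441),D(327,558))):
    w=at(n,w,.03);t=at(n,t,.015);r=at(n,r,.03);d=t-w
    print(n,"win",w,"tip",t,np.hypot(*d[:2]),"yaw",np.degrees(np.arctan2(d[1],d[0])),"rib",r)
print("forks",at("scene",A(470,181),.007),at("scene",A(503,158),.007),"tail",at("scene",A(372,58),.014))
print("lens",at("scene",E(84,264),.13),"posttop",at("scene",E(194,80),.141),"jar",at("scene",(381,292),.065),"bottle",at("scene",(412,265),.095),"box",at("scene",(336,330),.055))
E
```

```text
scene foam c [ 0.5233 -0.112 ] ex [0.0211 0.232 ] [0.0199 0.2323] 0.23292034002335082 0.15476362289719978
yaw 84.9473053987042
side foam c [ 0.5093 -0.1026] ex [0.0197 0.2419] [0.024  0.2454] 0.24273578556538483 0.13988017798360328
yaw 84.87510345689503
scene win [0.55   0.1738 0.03  ] tip [0.6286 0.2538 0.015 ] 0.1121027653184925 yaw 45.52358164004 rib [0.5461 0.3921 0.03  ]
side win [0.5468 0.1722 0.03  ] tip [0.6322 0.2592 0.015 ] 0.12193150940590099 yaw 45.52776809247226 rib [0.536  0.3967 0.03  ]
forks [0.6039 0.3871 0.007 ] [0.5979 0.4179 0.007 ] tail [0.4851 0.3836 0.014 ]
lens [ 0.5819 -0.3814  0.13  ] posttop [ 0.474  -0.2703  0.141 ] jar [0.7372 0.1858 0.065 ] bottle [0.7223 0.2773 0.095 ] box [0.7702 0.0488 0.055 ]
```

Both views agree. The tray is near (0.52,-0.11) with yaw 84.9°, and the post and lens radii check out at 155 mm. The pipette yaw is 45.5° and the key yaw about 9.3°. First I'll look at the tray from above.

Emit:
apply_moves([
  [[0, 0, 0, -37, -43, 0, 1], [0, 0, 0, -37, -43, 0, 1], [0, 0, 0, -36, -44, 0, 1], [0, 0, 0, 0, 0, 0, 1], [0, 0, 0, 0, 0, 0, 1]],
])

```text
clock: 0.78
eef_pos: [0.5202, -0.1096, 0.2367]
eef_rot: [180.0, -0.0, 90.0]
contact_force: [-0.8, -0.5, 0.4]
grip_width: 0.087
grasp_force: 0.0
```

```bash
python3 - <<'E'
from h import *
import cv2,pickle
c=optics.get_calibration("wrist");im=optics.camera("wrist")
cv2.imwrite("pics/w1.png",im);pickle.dump(c,open("w1.pkl","wb"))
s=arm.sense();print(s["clock"],s["eef_pos"],s["eef_rot"])
hsv=cv2.cvtColor(im,cv2.COLOR_BGR2HSV)
m=cv2.inRange(hsv,(18,120,60),(35,255,255))
cn,_=cv2.findContours(m,cv2.RETR_EXTERNAL,cv2.CHAIN_APPROX_NONE)
for k in cn:
    if cv2.contourArea(k)>150: print(cv2.contourArea(k),cv2.boundingRect(k))
E
```

```text
0.825 [ 0.52068232 -0.10897841  0.23664308] [ 1.79963563e+02 -2.74408680e-02  9.00768674e+01]
5781.0 (293, 379, 347, 23)
1122.5 (511, 301, 38, 66)
1117.0 (100, 301, 38, 66)
3132.0 (336, 106, 45, 134)
4793.0 (252, 100, 56, 198)
```

View pics/w1.png

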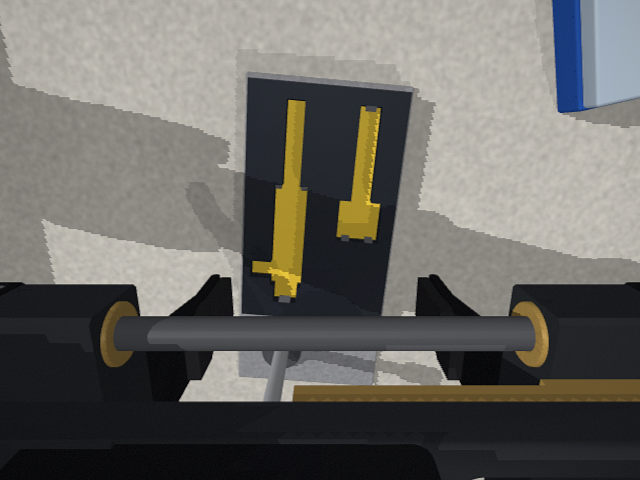

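The wrist view shows the whole foam, with corners near (248,78), (412,93), (382,316) and (242,314), and both cutouts. I'll fit the tray pose from sub-pixel edge lines.

```bash
cat > tray.py <<'E'
from h import *
import cv2,pickle
from scipy.optimize import least_squares
np.set_printoptions(precision=4,suppress=True)
c=pickle.load(open("w1.pkl","rb")); im=cv2.imread("pics/w1.png"); g=cv2.GaussianBlur(im,(3,3),0).max(2).astype(float)
C=[np.array(p,float) for p in ((248,78),(412,93),(382,316),(242,314))]  # +x+y,+x-y,-x-y,-x+y
T=[(.118,.075),(.118,-.075),(-.118,-.075),(-.118,.075)]
obs=[]
for i in range(4):
    a,b=C[i],C[(i+1)%4]; u=(b-a)/np.linalg.norm(b-a); n=np.array([u[1],-u[0]])
    rng=np.linspace(.1,.9,40)
    for s in rng:
        if i==2: continue
        p=a+s*(b-a); ts=np.arange(-7,7.01,.25)
        q=p+np.outer(ts,n)
        v=cv2.remap(g.astype(np.float32),q[:,0].astype(np.float32)[None],q[:,1].astype(np.float32)[None],1)[0]
        dv=v[4:]-v[:-4]; k=np.argmax(dv)
        if dv[k]>12: obs.append((i,*(p+n*ts[k+2])))
def res(x):
    ex=np.array([np.cos(x[2]),np.sin(x[2])]); ey=np.array([-ex[1],ex[0]])
    P=[proj(c,[*(x[:2]+t[0]*ex+t[1]*ey),.022]) for t in T]; r=[]
    for i,px,py in obs:
        a,b=P[i],P[(i+1)%4];u=(b-a)/np.linalg.norm(b-a);r.append(u[0]*(py-a[1])-u[1]*(px-a[0]))
    return np.array(r)
x0=[.518,-.108,np.radians(84.9)]
s=least_squares(res,x0,loss="soft_l1");x=s.x
print(len(obs),"tray",x[:2],np.degrees(x[2]),"rms",np.median(abs(res(x))))
ex=np.array([np.cos(x[2]),np.sin(x[2])]); ey=np.array([-ex[1],ex[0]])
W=lambda a,b:x[:2]+a*ex+b*ey
print("pip seat",W(-.03,.03),"key seat",W(.035,-.04),"post",W(-.165,.03))
ps=proj(c,[*W(-.030+.133,.03),.022]);print("shaft end mid px",ps,"fork mouth",proj(c,[*W(-.028,-.04),.008]),"key shank end",proj(c,[*W(.103,-.04),.022]), "shaft L/R", proj(c,[*W(.06,.0385),.022]),proj(c,[*W(.06,.0215),.022]))
E
python3 tray.py
```

```text
120 tray [ 0.5156 -0.1094] 85.04110293587591 rms 0.347155701963782
pip seat [ 0.4831 -0.1367] key seat [ 0.5585 -0.078 ] post [ 0.4715 -0.2712]
shaft end mid px [296.1902  98.7339] fork mouth [355.2345 237.528 ] key shank end [371.8516 105.6466] shaft L/R [284.2949 145.9046] [302.1546 147.4808]
```

Emit:
apply_moves([
  [[0, 0, 0, 54, 3, 0, 1], [0, 0, 0, 54, 3, 0, 1], [0, 0, 0, 54, 3, 0, 1], [0, 0, 0, 54, 3, 0, 1], [0, 0, 0, 54, 3, 0, 1], [0, 0, 0.155, 0, 0, 0, 1], [0, 0, 0.155, 0, 0, 0, 1], [0, 0, 0.155, 0, 0, 0, 1], [0, 0, 0.155, 0, 0, 0, 1], [0, 0, 0.155, 0, 0, 0, 1], [0, 0, 0, 0, 0, 0, 1], [0, 0, 0, 0, 0, 0, 1]],
])

```text
clock: 2.33
eef_pos: [0.535, 0.1609, 0.2363]
eef_rot: [-180.0, 0.0, 45.8]
contact_force: [-0.0, -0.4, 0.6]
grip_width: 0.0869
grasp_force: 0.0
```

```bash
python3 - <<'E'
from h import *
import cv2,pickle
c=optics.get_calibration("wrist");im=optics.camera("wrist")
cv2.imwrite("pics/w2.png",im);pickle.dump(c,open("w2.pkl","wb"))
s=arm.sense();print(s["clock"],s["eef_pos"],s["eef_rot"])
for n,z in ((" win",.03),):
    print(proj(c,[.5485,.173,.03]),proj(c,[.6295,.2565,.015]))
E
```

```text
2.375 [0.53499453 0.16066438 0.23634392] [-1.79981477e+02  1.26334577e-02  4.57749457e+01]
[326.4692736  193.98643465] [326.40470075  64.84103602]
```

View pics/w2.png

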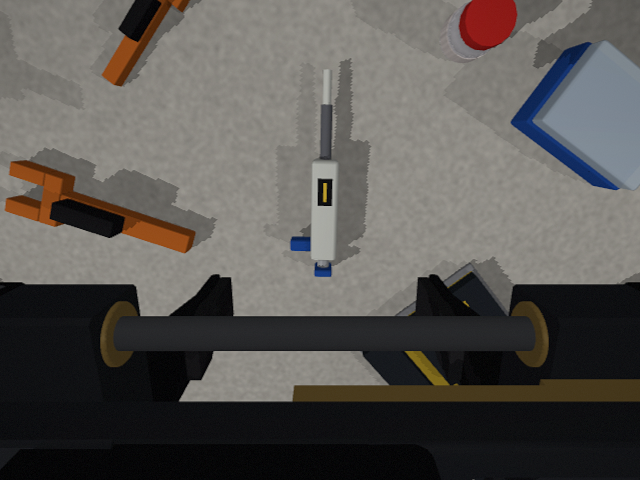

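Wrist view: window at (325,192), shaft end at (327,69), handle edges at columns about 312–337. The pipette is well aligned with the tool.

```bash
python3 - <<'E'
from h import *
import cv2,pickle
np.set_printoptions(precision=4,suppress=True)
c=pickle.load(open("w2.pkl","rb"));im=cv2.imread("pics/w2.png")
g=im.min(2)
for r in (165,215,230,250): # handle white edges
    x=np.where(g[r,300:350]>140)[0]+300; print(r,x.min(),x.max())
x=np.where(g[55:100,327]>150)[0]+55;print("col327",x.min())
w=at("wrist",(325,192),.03,c);t=at("wrist",(327,69),.015,c);d=t-w
yaw=np.arctan2(d[1],d[0]);print(w,t,np.hypot(*d[:2]),np.degrees(yaw))
print("origin",w[:2]-.02*d[:2]/np.hypot(*d[:2]))
E
```

```text
165 312 336
215 312 334
230 311 334
250 311 333
col327 69
[0.5488 0.1754 0.03  ] [0.6275 0.2536 0.015 ] 0.11092852121948407 44.86023816781988
origin [0.5346 0.1613]
```

Emit:
apply_moves([
  [[0, 0, 0.015, 0, 0, 45, 1], [0, 0, 0, 0, 0, 45, 1], [0, 0, 0, 0, 0, 45, 1], [0, 0, 0, 0, 0, 40, 1], [0, 0, 0, 0, 0, 20, 1], [0, 0, 0, 0, 0, 9, 1], [0, 0, 0, 0, 0, 0, 1], [0, 0, 0, 0, 0, 0, 0], [0, 0, 0, 0, 0, 0, 0], [0, 0, 0, 0, 0, 0, 0], [0, 0, 0, 0, 0, 0, 0], [0, 0, 0, 0, 0, 0, 0]],
], newtons=25)

```text
clock: 3.88
eef_pos: [0.535, 0.16, 0.0326]
eef_rot: [180.0, -0.0, 44.7]
contact_force: [0.4, -0.1, -0.8]
grip_width: 0.0447
grasp_force: 0.0
```

Emit:
apply_moves([
  [[0, 0, 0, 0, 0, 0, 0], [0, 0, 0, 0, 0, 0, 0], [0, 0, 0, 0, 0, 0, 0], [0, 0, 0, 0, 0, 0, 0], [0, 0, 0, 0, 0, 0, 0], [0, 0, 0, 0, 0, 0, 0]],
])

```text
clock: 4.62
eef_pos: [0.5349, 0.16, 0.0325]
eef_rot: [-180.0, 0.0, 44.7]
contact_force: [-1.1, -0.3, 0.5]
grip_width: 0.0259
grasp_force: 25.0
```

Emit:
apply_moves([
  [[0, 0, 0, 0, 0, -50, 0], [0, 0, 0, 0, 0, -50, 0], [0, 0, -0.176, 0, 0, 0, 0], [0, 0, -0.176, 0, 0, 0, 0], [0, 0, -0.176, 0, 0, 0, 0], [0, 0, -0.176, 0, 0, 0, 0], [0, 0, 0, -60, -5, 0, 0], [0, 0, 0, -60, -5, 0, 0], [0, 0, 0, -60, -5, 0, 0], [0, 0, 0, -60, -5, 0, 0], [0, 0, 0, -60, -6, 0, 0], [0, 0, 0, 0, 0, 0, 0]],
])

```text
clock: 6.12
eef_pos: [0.4815, -0.1428, 0.1324]
eef_rot: [-180.0, 0.1, 84.5]
contact_force: [1.0, 0.6, -0.9]
grip_width: 0.026
grasp_force: 25.0
```

```bash
python3 - <<'E'
from h import *
import cv2,pickle
c=optics.get_calibration("wrist");im=optics.camera("wrist")
cv2.imwrite("pics/w3.png",im);pickle.dump(c,open("w3.pkl","wb"))
s=arm.sense();print(s["clock"],s["eef_pos"],s["eef_rot"],s["grip_width"],s["contact_force"])
p=s["eef_pos"];y=np.radians(s["eef_rot"][2]);u=np.array([np.cos(y),np.sin(y)])
zb=p[2]-.032
print("expected win",proj(c,[*(p[:2]+.02*u),zb+.03]),"tip",proj(c,[*(p[:2]+.13*u),zb+.015]))
E
```

```text
6.175 [ 0.48245507 -0.13929546  0.13239313] [-1.79984457e+02  2.05431247e-02  8.47490424e+01] 0.025319269277051772 [ 0.66183129  1.05871007 -1.53663284]
expected win [326.1350059  258.52584092] tip [324.97892287 -23.48141373]
```

View pics/w3.png

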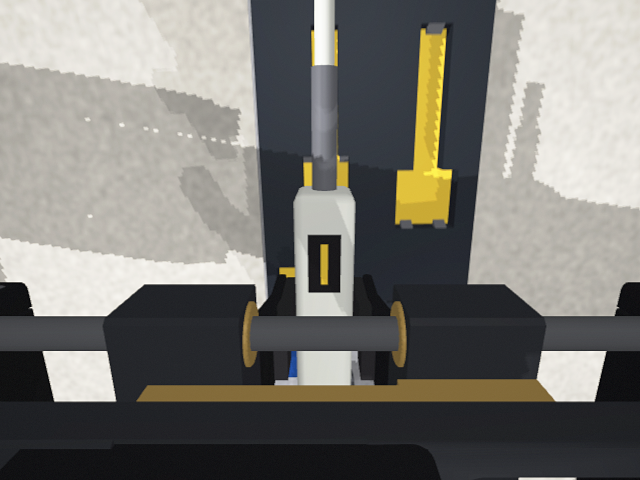

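The pipette is held straight and lines up with its cutout. The arm was still settling during that picture, so I'll let it rest and remeasure numerically.

Emit:
apply_moves([
  [[0, 0, 0, 0, 0, 0, 0], [0, 0, 0, 0, 0, 0, 0], [0, 0, 0, 0, 0, 0, 0]],
])

```text
clock: 6.55
eef_pos: [0.4836, -0.1356, 0.1325]
eef_rot: [180.0, -0.0, 85.2]
contact_force: [-0.3, -0.0, -1.3]
grip_width: 0.0256
grasp_force: 25.0
```

```bash
python3 - <<'E'
from h import *
import cv2,pickle
np.set_printoptions(precision=4,suppress=True)
s=arm.sense();c=optics.get_calibration("wrist");im=optics.camera("wrist")
cv2.imwrite("pics/w4.png",im)
print(s["clock"],s["eef_pos"],s["eef_rot"])
p=s["eef_pos"];y=np.radians(s["eef_rot"][2]);u=np.array([np.cos(y),np.sin(y)]);v=np.array([-u[1],u[0]])
zb=p[2]-.032
m=(im.max(2)<45).astype(np.uint8); m[:225]=0;m[300:]=0;m[:,:300]=0;m[:,350:]=0
n,l,st,ce=cv2.connectedComponentsWithStats(m);k=1+np.argmax(st[1:,4]);print(st[k],ce[k])
bx=st[k]; px=(bx[0]+bx[2]/2,bx[1]+bx[3]/2)
w=at("wrist",px,zb+.03,c)[:2]-p[:2]; print("win in tool: along",w@u,"side",w@v,"expected",.02,0)
g=im.min(2); 
for r in (15,40,200,215,228):
    x=np.where(g[r,280:370]>(110))[0]+280
    if len(x): print(r,x.min(),x.max())
seat=np.array([.4831,-.1367]);d=seat-p[:2];print("TCP to seat along",d@u,"side(+left)",d@v)
E
```

```text
6.55 [ 0.4836 -0.1356  0.1325] [179.9997  -0.0013  85.1983]
[ 308  236   33   56 1383] [323.8901 263.1302]
win in tool: along 0.021150582468029443 side 0.00018001209554249385 expected 0.02 0
15 314 334
40 314 334
200 294 354
215 294 354
228 294 354
TCP to seat along -0.001144055094946477 side(+left) 0.0004400395814155146
```

Emit:
apply_moves([
  [[0, 0, 0, -2.2, 0, 25, 0], [0, 0, 0, 0, 0, 30, 0], [0, 0, 0, 0, 0, 16, 0], [0, 0, 0, 0, 0, 6, 0], [0, 0, 0, 0, 0, 4, 0], [0, 0, 0, 0, 0, 2, 0], [0, 0, 0, 0, 0, 0, 0]],
])

```text
clock: 7.48
eef_pos: [0.4836, -0.139, 0.0501]
eef_rot: [179.9, 0.0, 85.1]
contact_force: [-0.2, 0.3, -0.3]
grip_width: 0.0257
grasp_force: 25.0
```

Emit:
apply_moves([
  [[0, 0, 0, 0.8, 0, 2, 0], [0, 0, 0, 0, 0, 2, 0], [0, 0, 0, 0, 0, 2, 0], [0, 0, 0, 0, 0, 2, 0], [0, 0, 0, 0, 0, 0, 0]],
])

```text
clock: 8.1
eef_pos: [0.4832, -0.138, 0.0411]
eef_rot: [-180.0, -0.0, 85.1]
contact_force: [0.7, -1.2, -1.8]
grip_width: 0.0257
grasp_force: 25.0
```

Emit:
apply_moves([
  [[0, 0, 0, 0, 0, 1, 0], [0, 0, 0, 0, 0, 1, 0], [0, 0, 0, 0, 0, 1, 0], [0, 0, 0, 0, 0, 0, 0]],
])

```text
clock: 8.6
eef_pos: [0.4831, -0.1381, 0.0404]
eef_rot: [-180.0, -0.0, 85.1]
contact_force: [-5.5, 1.6, 15.6]
grip_width: 0.0253
grasp_force: 25.0
```

15.6 N of reaction at TCP z = 0.0404 means the pipette is on the floor. I'll release, rise and check.

Emit:
apply_moves([
  [[0, 0, 0, 0, 0, -2, 0], [0, 0, 0, 0, 0, 0, 0.7], [0, 0, 0, 0, 0, 0, 0.7], [0, 0, 0, 0, 0, 0, 0.7], [0, 0, 0, 0, 0, 0, 0.7], [0, 0, 0, 0, 0, -50, 1], [0, 0, 0, 0, 0, -50, 1], [0, 0, 0, 0, 0, -50, 1], [0, 0, 0, 0, 0, -46, 1], [0, 0, 0, 0, 0, 0, 1], [0, 0, 0, 0, 0, 0, 1]],
])

```text
clock: 9.98
eef_pos: [0.4828, -0.138, 0.2359]
eef_rot: [-180.0, -0.0, 85.1]
contact_force: [-0.3, -1.0, 0.3]
grip_width: 0.0871
grasp_force: 0.0
```

```bash
cat > chk.py <<'E'
from h import *
import cv2,sys
np.set_printoptions(precision=4,suppress=True)
s=arm.sense();c=optics.get_calibration("wrist");im=optics.camera("wrist")
cv2.imwrite(sys.argv[1],im)
print(s["clock"],s["eef_pos"],s["eef_rot"])
x=np.array([.5156,-.1094]);a=np.radians(85.04);ex=np.array([np.cos(a),np.sin(a)]);ey=np.array([-ex[1],ex[0]])
W=lambda p,q,z:proj(c,[*(x+p*ex+q*ey),z])
print("exp win",W(-.01,.03,.038),"tip",W(.1,.03,.023),"handle front L/R top",W(.02,.043,.038),W(.02,.017,.038))
print("rib corners",[W(.035+i*.02,-.04+j*.006,.038) for i in(-1,1) for j in(-1,1)],"fork end",W(-.025,-.04,.022),"key tail",W(.1,-.04,.022))
E
python3 chk.py pics/w5.png
```

```text
9.975 [ 0.4828 -0.138   0.2359] [-179.9512   -0.0044   85.0729]
exp win [324.8552 192.5517] tip [324.8952  67.6205] handle front L/R top [310.6609 159.919 ] [339.0832 159.917 ]
rib corners [array([407.6363, 165.4608]), array([394.5653, 165.4615]), array([410.3867, 119.7918]), array([396.8849, 119.7941])] fork end [395.6148 205.117 ] key tail [402.9032  67.7813]
```

View pics/w5.png

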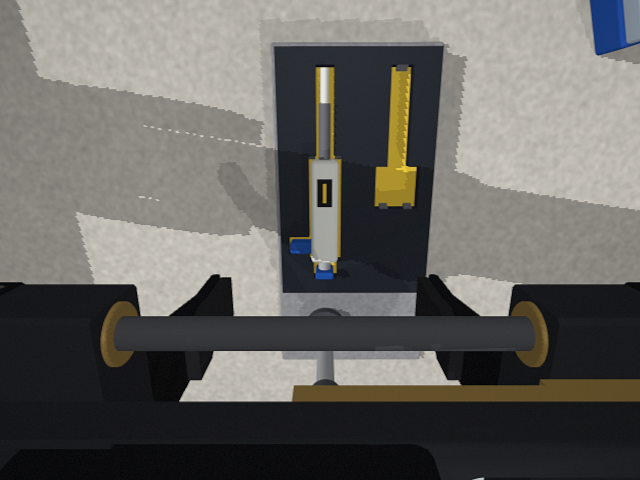

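Pipette check: window at (324.5,193) against expected (324.9,192.6), tip at (324,67) against (324.9,67.6). It looks home. Next is the key.

Emit:
apply_moves([
  [[0, 0, 0, 59, 2, 0, 1], [0, 0, 0, 59, 2, 0, 1], [0, 0, 0, 59, 2, 0, 1], [0, 0, 0, 59, 2, 0, 1], [0, 0, 0, 59, 2, 0, 1], [0, 0, 0, 59, 1, 0, 1], [0, 0, 0, 59, 1, 0, 1], [0, 0, 0, 59, 1, 0, 1], [0, 0, 0, 60, 1, 0, 1]],
])

```text
clock: 11.15
eef_pos: [0.5424, 0.3918, 0.2342]
eef_rot: [-179.9, 0.1, 85.0]
contact_force: [1.8, 0.2, 0.3]
grip_width: 0.0869
grasp_force: 0.0
```

Emit:
apply_moves([
  [[0, 0, -0.182, 0, 0, 0, 1], [0, 0, -0.182, 0, 0, 0, 1], [0, 0, -0.182, 0, 0, 0, 1], [0, 0, -0.182, 0, 0, 0, 1], [0, 0, -0.182, 0, 0, 0, 1], [0, 0, -0.182, 0, 0, 0, 1], [0, 0, -0.182, 0, 0, 0, 1], [0, 0, -0.182, 0, 0, 0, 1], [0, 0, -0.182, 0, 0, 0, 1], [0, 0, -0.182, 0, 0, 0, 1], [0, 0, 0, 0, 0, 0, 1], [0, 0, 0, 0, 0, 0, 1]],
])

```text
clock: 12.65
eef_pos: [0.5425, 0.3905, 0.2354]
eef_rot: [-180.0, -0.1, -170.8]
contact_force: [0.5, 0.0, -0.1]
grip_width: 0.087
grasp_force: 0.0
```

```bash
python3 - <<'E'
from h import *
import cv2,pickle
np.set_printoptions(precision=4,suppress=True)
s=arm.sense();c=optics.get_calibration("wrist");im=optics.camera("wrist")
cv2.imwrite("pics/w6.png",im);pickle.dump(c,open("w6.pkl","wb"))
print(s["clock"],s["eef_pos"],s["eef_rot"],s["joints"])
E
```

```text
12.65 [0.5425 0.3905 0.2354] [-179.9644   -0.0997 -170.8135] [ -8.4382  25.7916 -41.0336  79.0548  16.7592  81.3981  50.0566]
```

View pics/w6.png

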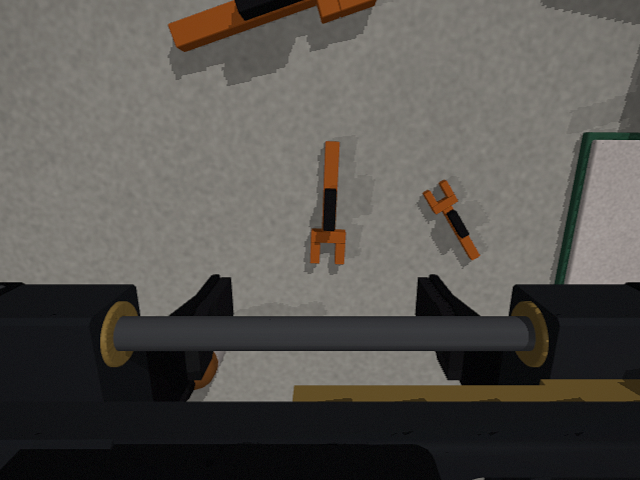

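The middle key lies directly below, between the large and small ones. Rib at (330,209), tail at (332,142), fork ends at about (315,261) and (341,262).

```bash
python3 - <<'E'
from h import *
import cv2,pickle
np.set_printoptions(precision=4,suppress=True)
c=pickle.load(open("w6.pkl","rb"));im=cv2.imread("pics/w6.png")
p=np.array([.5425,.3905]);y=np.radians(-170.81);u=np.array([np.cos(y),np.sin(y)]);v=np.array([u[1],-u[0]]) # v = tool y
hsv=cv2.cvtColor(im,cv2.COLOR_BGR2HSV);m=cv2.inRange(hsv,(3,120,60),(16,255,255))[:,295:360];m[:120]=0;m[275:]=0
for r in (142,150,165,180,188,236,245):
    x=np.where(m[r])[0]+295
    if len(x):
        q=[at("wrist",(k,r),.014,c)[:2]-p for k in (x.min()-.5,x.max()+.5)]; print(r,x.min(),x.max(),"tool mid x,y",(q[0]+q[1])@u/2*1e3,(q[0]+q[1])@v/2*1e3, "w",np.linalg.norm(q[0]-q[1])*1e3)
rr=np.where(m[:,37])[0];print("tail row",rr.min())
b=(im.max(2)<50).astype(np.uint8);b[:170]=0;b[250:]=0;b[:,:300]=0;b[:,355:]=0
n,l,st,ce=cv2.connectedComponentsWithStats(b);k=1+np.argmax(st[1:,4]);print("rib box",st[k],ce[k])
for px,z,nm in (((330,st[k][1]),.03,"rib tail end"),((330,st[k][1]+st[k][3]),.03,"rib head end"),((332,rr.min()),.014,"tail"),((315,264),.014,"forkL"),((341,264),.014,"forkR")):
    d=at("wrist",px,z,c)[:2]-p;print(nm,d@u*1e3,d@v*1e3)
E
```

```text
142 325 339 tool mid x,y 65.88623309013023 8.720215841963228 w 14.468507135728123
150 325 338 tool mid x,y 58.367984757112026 8.272871610440205 w 13.580481716168455
165 324 338 tool mid x,y 44.03880973035196 7.8491893335002585 w 14.706785487566865
180 324 337 tool mid x,y 29.398538060050164 7.41634228392549 w 13.87535137853603
188 324 336 tool mid x,y 21.45983091176626 6.94902992551791 w 12.959304448384087
236 311 345 tool mid x,y -28.185112738549634 5.058908302523329 w 36.15381898756814
245 311 344 tool mid x,y -37.89641009737346 4.559333087909488 w 35.36095363207821
tail row 141
rib box [323 189  14  42 484] [329.3099 209.4897]
rib tail end 22.786849365415723 6.709983654468392
rib head end -18.6531604166094 6.8572941180182685
tail 66.82010851530161 8.71566365065291
forkL -58.83439292197573 -8.59459592366595
forkR -58.84802075339172 18.84189325407191
```

Emit:
apply_moves([
  [[0, 0, 0, 1.6, 6.4, 45, 1], [0, 0, 0.04, 0, 0, 45, 1], [0, 0, 0, 0, 0, 45, 1], [0, 0, 0, 0, 0, 40, 0.6], [0, 0, 0, 0, 0, 20, 0.6], [0, 0, 0, 0, 0, 9, 0.6], [0, 0, 0, 0, 0, 0, 0.6], [0, 0, 0, 0, 0, 0, 0], [0, 0, 0, 0, 0, 0, 0], [0, 0, 0, 0, 0, 0, 0], [0, 0, 0, 0, 0, 0, 0], [0, 0, 0, 0, 0, 0, 0]],
])

```text
clock: 14.2
eef_pos: [0.5403, 0.3967, 0.0326]
eef_rot: [-180.0, 0.0, -172.9]
contact_force: [0.0, -1.1, 2.2]
grip_width: 0.012
grasp_force: 25.0
```

Emit:
apply_moves([
  [[0, 0, 0, 0, 0, 0, 0], [0, 0, 0, 0, 0, 0, 0], [0, 0, 0, 0, 0, 0, 0], [0, 0, 0, 0, 0, 0, 0], [0, 0, 0, 0, 0, 0, 0], [0, 0, 0, 0, 0, 0, 0]],
])

```text
clock: 14.95
eef_pos: [0.5403, 0.3967, 0.0326]
eef_rot: [-180.0, 0.0, -172.9]
contact_force: [-0.1, -1.7, 2.3]
grip_width: 0.0121
grasp_force: 25.0
```

Emit:
apply_moves([
  [[0, 0, 0, 0, 0, -50, 0], [0, 0, 0, 0, 0, -50, 0], [0, 0, 0.178, 0, 0, 0, 0], [0, 0, 0.178, 0, 0, 0, 0], [0, 0, 0.178, 0, 0, 0, 0], [0, 0, 0.178, 0, 0, 0, 0], [0, 0, 0.178, 0, 0, 0, 0], [0, 0, 0.178, 0, 0, 0, 0], [0, 0, 0.178, 0, 0, 0, 0], [0, 0, 0.178, 0, 0, 0, 0], [0, 0, 0.178, 0, 0, 0, 0], [0, 0, 0.178, 0, 0, 0, 0]],
])

```text
clock: 16.45
eef_pos: [0.5399, 0.3971, 0.1321]
eef_rot: [-180.0, -0.0, 84.8]
contact_force: [0.2, -1.1, -0.8]
grip_width: 0.0121
grasp_force: 25.0
```

Emit:
apply_moves([
  [[0, 0, 0, -59, 7.4, 0, 0], [0, 0, 0, -59, 7.4, 0, 0], [0, 0, 0, -59, 7.4, 0, 0], [0, 0, 0, -59, 7.4, 0, 0], [0, 0, 0, -59, 7.4, 0, 0], [0, 0, 0, -59, 7.4, 0, 0], [0, 0, 0, -59, 7.4, 0, 0], [0, 0, 0, -58, 7.4, 0, 0], [0, 0, 0, 0, 0, 0, 0], [0, 0, 0, 0, 0, 0, 0], [0, 0, 0, 0, 0, 0, 0], [0, 0, 0, 0, 0, 0, 0]],
])

```text
clock: 17.95
eef_pos: [0.5589, -0.0759, 0.1326]
eef_rot: [180.0, -0.0, 85.2]
contact_force: [-1.7, -0.2, -0.9]
grip_width: 0.0119
grasp_force: 25.0
```

```bash
python3 - <<'E'
from h import *
import cv2
np.set_printoptions(precision=4,suppress=True)
s=arm.sense();c=optics.get_calibration("wrist");im=optics.camera("wrist")
cv2.imwrite("pics/w7.png",im)
p=s["eef_pos"];print(s["clock"],p,s["eef_rot"],s["grip_width"])
y=np.radians(s["eef_rot"][2]);u=np.array([np.cos(y),np.sin(y)]);v=np.array([u[1],-u[0]])
zt=p[2]-.032+.014
hsv=cv2.cvtColor(im,cv2.COLOR_BGR2HSV);m=cv2.inRange(hsv,(3,120,60),(15,255,255));m[300:]=0
cn,_=cv2.findContours(m,cv2.RETR_EXTERNAL,cv2.CHAIN_APPROX_NONE)
k=max(cn,key=cv2.contourArea);b=cv2.boundingRect(k);print(b)
M=m[:,b[0]:b[0]+b[2]]
for r in np.linspace(b[1]+3,min(b[1]+b[3],260)-3,6).astype(int):
    x=np.where(M[r])[0]+b[0]
    q=[at("wrist",(e,r),zt,c)[:2]-p[:2] for e in (x.min()-.5,x.max()+.5)];print(r,"mid",(q[0]+q[1])@u*500,(q[0]+q[1])@v*500,"w",np.linalg.norm(q[0]-q[1])*1e3)
t=at("wrist",(b[0]+b[2]/2,b[1]),zt,c)[:2]-p[:2];print("tail along",t@u*1e3,"(65)")
d=np.array([.5585,-.078])-p[:2];print("to seat x,y tool mm",d@u*1e3,d@v*1e3)
E
```

```text
17.95 [ 0.5589 -0.0759  0.1326] [179.9961  -0.0179  85.2295] 0.011852541943784625
(308, 153, 33, 124)
156 mid 65.70846987614776 -0.5636091225761858 w 14.068320311959226
176 mid 56.97891421557123 -0.5737060893793922 w 14.272749232106921
196 mid 47.99191661993084 -0.5841008309662707 w 14.483206933493124
216 mid 38.735737391550906 -0.36511883890736 w 14.240588198949142
236 mid 29.198475274800114 -0.37266027563526755 w 14.456952405104264
257 mid 18.867572295674698 -0.617785175488053 w 14.217413862916738
tail along 66.99603163835188 (65)
to seat x,y tool mm -2.1522189323511 -0.22213281318087716
```

Emit:
apply_moves([
  [[0, 0, 0, -3.8, 0, 25, 0], [0, 0, 0, 0, 0, 30, 0], [0, 0, 0, 0, 0, 16, 0], [0, 0, 0, 0, 0, 6, 0], [0, 0, 0, 0, 0, 4, 0], [0, 0, 0, 0, 0, 2, 0], [0, 0, 0, 0, 0, 0, 0], [0, 0, 0, 0, 0, 0, 0]],
])

```text
clock: 19.0
eef_pos: [0.5592, -0.0807, 0.0503]
eef_rot: [179.9, -0.0, 85.1]
contact_force: [1.7, 2.1, 0.6]
grip_width: 0.0115
grasp_force: 25.0
```

Emit:
apply_moves([
  [[0, 0, 0, 0.8, -0.6, 2, 0], [0, 0, 0, 0, 0, 2, 0], [0, 0, 0, 0, 0, 2, 0], [0, 0, 0, 0, 0, 2, 0], [0, 0, 0, 0, 0, 1, 0], [0, 0, 0, 0, 0, 0, 0]],
])

```text
clock: 19.75
eef_pos: [0.5575, -0.0806, 0.0405]
eef_rot: [-179.9, 0.0, 85.1]
contact_force: [-1.5, 1.2, 4.3]
grip_width: 0.0115
grasp_force: 25.0
```

Emit:
apply_moves([
  [[0, 0, 0, 0, 0, 1, 0], [0, 0, 0, 0, 0, 1, 0], [0, 0, 0, 0, 0, 0, 0]],
])

```text
clock: 20.12
eef_pos: [0.5575, -0.0806, 0.0405]
eef_rot: [-179.9, 0.0, 85.1]
contact_force: [-5.9, 0.9, 16.6]
grip_width: 0.0116
grasp_force: 25.0
```

Pressed home against the floor. I'll open only partway so the fingers stay clear of the pipette.

Emit:
apply_moves([
  [[0, 0, 0, 0, 0, -2, 0], [0, 0, 0, 0, 0, 0, 0.35], [0, 0, 0, 0, 0, 0, 0.35], [0, 0, 0, 0, 0, 0, 0.35], [0, 0, 0, 0, 0, -50, 0.35], [0, 0, 0, 0, 0, -50, 0.35], [0, 0, 0, 0, 0, -50, 1], [0, 0, 0, -40, -20, -50, 1], [0, 0, 0, 0, 0, 0, 1], [0, 0, 0, 0, 0, 0, 1]],
])

```text
clock: 21.38
eef_pos: [0.5359, -0.1158, 0.2366]
eef_rot: [-180.0, -0.0, 85.1]
contact_force: [0.2, 0.7, -0.2]
grip_width: 0.0626
grasp_force: 0.0
```

```bash
python3 chk.py pics/w8.png; python3 - <<'E'
from h import *
import cv2
a=cv2.imread("pics/w8.png");c=optics.get_calibration("side");b=optics.camera("side");cv2.imwrite("pics/side8.png",b)
o=np.zeros((480,800,3),np.uint8);o[:]=0
o[:,:400]=cv2.resize(a[50:290,230:430],None,fx=2,fy=2,interpolation=2)
o[:,400:]=cv2.resize(b[195:275,310:410],(400,320),interpolation=2)[:480] if 0 else cv2.copyMakeBorder(cv2.resize(b[195:275,310:410],(400,320),interpolation=2),0,160,0,0,0)
cv2.imwrite("pics/c8.png",cv2.convertScaleAbs(o,alpha=1.4))
E
```

```text
21.375 [ 0.5359 -0.1158  0.2366] [-179.9836   -0.0212   85.0509]
exp win [271.4595 220.2553] tip [269.0118  99.5594] handle front L/R top [256.332 189.034] [284.0917 189.0209]
rib corners [array([351.2609, 194.2958]), array([338.4959, 194.3017]), array([352.1138, 150.6493]), array([338.9387, 150.6562])] fork end [343.4464 231.0908] key tail [345.3099  99.6055]
```

View pics/c8.png

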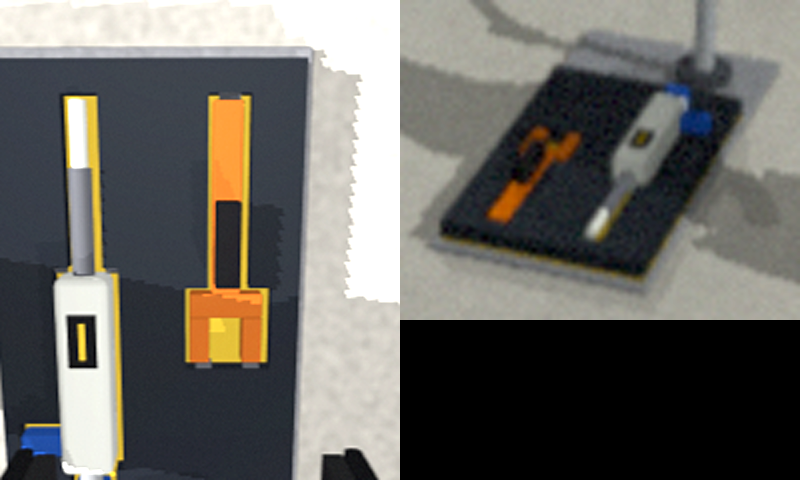

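Both tools are home and match the projections: the key tail at row 99 against 99.6, its fork end at 231 against 231.1, and the window at (271,220.5). My picture views are used up, so I'll locate the red knob numerically.

Emit:
apply_moves([
  [[0, 0, 0, -55, 5.5, -15, 1], [0, 0, 0, -55, 5.5, 0, 1], [0, 0, 0, -55, 5.5, 0, 1], [0, 0, 0, -56, 5.5, 0, 1], [0, 0, 0, 0, 0, 0, 1], [0, 0, 0, 0, 0, 0, 1], [0, 0, 0, 0, 0, 0, 1]],
])

```text
clock: 22.35
eef_pos: [0.5399, -0.3356, 0.2515]
eef_rot: [-180.0, -0.1, 85.3]
contact_force: [-0.3, -0.1, -0.4]
grip_width: 0.087
grasp_force: 0.0
```

```bash
cat > knob.py <<'E'
from h import *
import cv2
np.set_printoptions(precision=4,suppress=True)
s=arm.sense();print(s["clock"],s["eef_pos"],s["eef_rot"])
post=np.array([.4715,-.2712])
for n in ("wrist","scene","side"):
    c=optics.get_calibration(n);im=optics.camera(n)
    hsv=cv2.cvtColor(im,cv2.COLOR_BGR2HSV);m=cv2.inRange(hsv,(0,140,70),(4,255,255))|cv2.inRange(hsv,(172,140,70),(180,255,255))
    k,l,st,ce=cv2.connectedComponentsWithStats(m)
    for i in range(1,k):
        if st[i][4]>25:
            r=at(n,ce[i],.153,c)[:2]-post
            print(n,st[i],ce[i],"at z.153:",r+post,"R",np.hypot(*r),"ang",np.degrees(np.arctan2(r[1],r[0])))
E
python3 knob.py
```

```text
22.35 [ 0.5399 -0.3356  0.2515] [-179.9674   -0.0804   85.2677]
wrist [313 232  24  37 686] [324.277 250.551] at z.153: [ 0.5394 -0.3392] R 0.09610134953740895 ang -45.068062249131515
scene [204  49  10   9  67] [208.597   52.7313] at z.153: [-0.2519  0.1269] R 0.825724012651179 ang 151.1747890900518
scene [373 287  16  16 206] [380.568  294.1117] at z.153: [0.783  0.1484] R 0.5226282975706898 ang 53.40953953858373
scene [119 294  11  13  79] [124.1266 299.8734] at z.153: [ 0.542  -0.3406] R 0.09895719680867779 ang -44.55079425751582
side [601 106   6   8  34] [603.2941 109.1176] at z.153: [-0.1759 -0.9842] R 0.9630540780128692 ang -132.23657996596665
side [323 132  11   9  81] [328.1728 135.642 ] at z.153: [ 0.7222 -0.4927] R 0.3344845024682282 ang -41.4626754857728
side [368 154   6  12  53] [370.4717 159.5283] at z.153: [ 0.5386 -0.3429] R 0.09823392168117989 ang -46.909009293543825
side [240 262  15  13 160] [247.0437 268.2   ] at z.153: [0.6731 0.309 ] R 0.6142100492998277 ang 70.83900904607113
```

Emit:
apply_moves([
  [[0, 0, 0, -2.5, -0.7, 0, 0.6], [0, 0, 0, 0, 0, 30, 0.6], [0, 0, 0, 0, 0, 40, 0.6], [0, 0, 0, 0, 0, 20, 0.6], [0, 0, 0, 0, 0, 6, 0.6], [0, 0, 0, 0, 0, 0, 0], [0, 0, 0, 0, 0, 0, 0], [0, 0, 0, 0, 0, 0, 0], [0, 0, 0, 0, 0, 0, 0], [0, 0, 0, 0, 0, 0, 0], [0, 0, 0, 0, 0, 0, 0], [0, 0, 0, 0, 0, 0, 0]],
], newtons=10)

```text
clock: 24.0
eef_pos: [0.5392, -0.3412, 0.1568]
eef_rot: [179.8, 0.1, 85.1]
contact_force: [3.9, -2.7, 0.2]
grip_width: 0.0157
grasp_force: 10.0
```

```bash
python3 - <<'E'
from h import *
np.set_printoptions(precision=4,suppress=True)
s=arm.sense();p=s["eef_pos"];print(p,s["eef_rot"],s["grip_width"],s["grasp_force"],s["contact_force"])
post=np.array([.4715,-.2712]);r=p[:2]-post;a=np.arctan2(r[1],r[0]);R=np.hypot(*r);print(R,np.degrees(a))
y=np.radians(s["eef_rot"][2]);u=np.array([np.cos(y),np.sin(y)]);v=np.array([u[1],-u[0]])
# arc rows with fixed tool yaw, radius blending to .095
A=np.linspace(a,np.radians(85.04),25);RR=np.linspace(R,.095,25)
P=post+np.c_[RR*np.cos(A),RR*np.sin(A)];d=np.diff(np.vstack([p[:2],P[1:]]),axis=0)*1e3
print(np.round(np.c_[d@u,d@v],1).tolist())
E
```

```text
[ 0.5392 -0.3412  0.1568] [179.8479   0.0764  85.0696] 0.015740104276048356 10.004703659797087 [ 3.8667 -2.7207  0.1605]
0.09736302038324686 -45.94413501097832
[[7.3, 5.7], [7.8, 4.9], [8.3, 4.2], [8.6, 3.4], [8.9, 2.5], [9.1, 1.7], [9.2, 0.8], [9.2, -0.1], [9.1, -1.0], [9.0, -1.8], [8.8, -2.7], [8.5, -3.5], [8.1, -4.3], [7.6, -5.0], [7.1, -5.7], [6.5, -6.4], [5.9, -6.9], [5.2, -7.5], [4.5, -7.9], [3.7, -8.3], [2.9, -8.6], [2.0, -8.8], [1.2, -9.0], [0.3, -9.0]]
```

Emit:
apply_moves([
  [[0, 0, 0, 7.3, 5.7, 0, 0], [0, 0, 0, 7.8, 4.9, 0, 0], [0, 0, 0, 8.3, 4.2, 0, 0], [0, 0, 0, 8.6, 3.4, 0, 0], [0, 0, 0, 8.9, 2.5, 0, 0], [0, 0, 0, 9.1, 1.7, 0, 0], [0, 0, 0, 9.2, 0.8, 0, 0], [0, 0, 0, 9.2, -0.1, 0, 0], [0, 0, 0, 9.1, -1, 0, 0], [0, 0, 0, 9, -1.8, 0, 0], [0, 0, 0, 8.8, -2.7, 0, 0], [0, 0, 0, 8.5, -3.5, 0, 0]],
])

```text
clock: 25.5
eef_pos: [0.5629, -0.2364, 0.1566]
eef_rot: [179.8, -0.1, 85.2]
contact_force: [6.1, -0.5, 3.8]
grip_width: 0.0157
grasp_force: 10.0
```

```bash
python3 - <<'E'
from h import *
np.set_printoptions(precision=4,suppress=True)
s=arm.sense();p=s["eef_pos"];print(p,s["eef_rot"],s["grip_width"],s["grasp_force"],s["contact_force"])
post=np.array([.4715,-.2712]);r=p[:2]-post;a=np.arctan2(r[1],r[0]);R=np.hypot(*r);print(R,np.degrees(a))
E
python3 knob.py
```

```text
[ 0.5629 -0.2364  0.1566] [179.785   -0.0698  85.1513] 0.01565154803501918 9.993817994836718 [ 6.1436 -0.5376  3.8369]
0.09783041144599425 20.832233221150226
25.5 [ 0.5629 -0.2364  0.1566] [179.785   -0.0698  85.1513]
wrist [307 288  35  28 778] [323.6992 303.365 ] at z.153: [ 0.5626 -0.2346] R 0.09817510653342341 ang 21.90634941153625
wrist [312 351  25   5  89] [324.1685 352.5056] at z.153: [ 0.5607 -0.2596] R 0.0899046655002846 ang 7.392919878340128
scene [204  49  10   9  64] [208.75    52.6406] at z.153: [-0.2522  0.1275] R 0.8262437415212806 ang 151.146127971844
scene [373 287  16  16 205] [380.5756 294.0732] at z.153: [0.783  0.1485] R 0.5226356683081402 ang 53.42016304607059
side [601 106   6   8  34] [603.3235 109.1176] at z.153: [-0.176  -0.9842] R 0.963140955264913 ang -132.24000541792546
side [323 132  10   5  29] [326.3103 133.5517] at z.153: [ 0.7337 -0.5087] R 0.35374956389659984 ang -42.16395323108338
side [353 167   4  12  28] [354.6071 172.1429] at z.153: [ 0.5633 -0.2437] R 0.09577733214826178 ang 16.65487187965756
side [240 262  15  13 162] [247.0432 268.1235] at z.153: [0.6732 0.3087] R 0.6139818678635403 ang 70.81923557811997
```

The arm is following. I'll finish the arc, easing slightly outward to relieve the 6 N of radial force.

Emit:
apply_moves([
  [[0, 0, 0, 8.1, -3, 0, 0], [0, 0, 0, 7.6, -4.2, 0, 0], [0, 0, 0, 7.1, -5.7, 0, 0], [0, 0, 0, 6.5, -6.4, 0, 0], [0, 0, 0, 5.9, -6.9, 0, 0], [0, 0, 0, 5.2, -7.5, 0, 0], [0, 0, 0, 4.5, -7.9, 0, 0], [0, 0, 0, 3.7, -8.3, 0, 0], [0, 0, 0, 2.9, -8.6, 0, 0], [0, 0, 0, 2, -8.8, 0, 0], [0, 0, 0, 1.2, -9, 0, 0], [0, 0, 0, 0.3, -9, 0, 0]],
])

```text
clock: 27.15
eef_pos: [0.4833, -0.1645, 0.1565]
eef_rot: [179.9, -0.8, 85.5]
contact_force: [4.7, 21.6, 9.4]
grip_width: 0.0109
grasp_force: 14.8
```

Emit:
apply_moves([
  [[0, 0, 0, 0, 0, 0, 0], [0, 0, 0, 0, 0, 0, 0], [0, 0, 0, 0, 0, 0, 0]],
])

```text
clock: 27.52
eef_pos: [0.4823, -0.1644, 0.1564]
eef_rot: [-179.9, -0.9, 85.5]
contact_force: [2.7, 21.9, 12.2]
grip_width: 0.0107
grasp_force: 14.9
```

```bash
python3 - <<'E'
from h import *
np.set_printoptions(precision=4,suppress=True)
s=arm.sense();p=s["eef_pos"];print(p,s["eef_rot"],s["grip_width"],s["grasp_force"],s["contact_force"])
for post in ([.4715,-.2712],[.4735,-.271]):
    r=p[:2]-post;a=np.arctan2(r[1],r[0]);R=np.hypot(*r);print(R,np.degrees(a))
E
python3 knob.py | head -3
```

```text
[ 0.4823 -0.1644  0.1564] [-179.891    -0.8594   85.4969] 0.01074936680310755 14.893058252055198 [ 2.7382 21.9085 12.1837]
0.10738722332026544 84.25433863259029
0.10700613691038496 85.30918497205283
27.525 [ 0.4823 -0.1644  0.1564] [-179.891    -0.8594   85.4969]
wrist [313 302  23  14 286] [324.2378 309.1993] at z.153: [ 0.4819 -0.1653] R 0.10645223483737178 ang 84.40781998819577
wrist [310 351  29  20 509] [324.2259 359.3752] at z.153: [ 0.4798 -0.1908] R 0.08080222853807606 ang 84.07629430620348
```

The knob has slid to the pad edge, but the angle is right (about 84.5–85°). I'll release, rise, and measure the arm angle.

Emit:
apply_moves([
  [[0, 0, 0, -6, 0, 0, 0], [0, 0, 0, -4, 0, 0, 0], [0, 0, 0, 0, 0, 0, 0.5], [0, 0, 0, 0, 0, 0, 0.5], [0, 0, 0, 0, 0, 0, 0.5], [0, 0, 0, 0, 0, 0, 0.5], [0, 0, 0, 0, 0, -40, 0.5], [0, 0, 0, 0, 0, -50, 0.5], [0, 0, 0, 0, 0, -20, 0.5], [0, 0, 0, 0, 0, 0, 0.5], [0, 0, 0, 0, 0, 0, 0.5], [0, 0, 0, 0, 0, 0, 0.5]],
])

```text
clock: 29.18
eef_pos: [0.4791, -0.186, 0.2644]
eef_rot: [-179.8, -0.0, 85.1]
contact_force: [1.4, -0.4, -0.9]
grip_width: 0.0437
grasp_force: 0.0
```

```bash
python3 knob.py | grep -v -e "scene .2" -e 601; python3 - <<'E'
from h import *
import cv2
im=optics.camera("wrist");cv2.imwrite("pics/w9.png",im);c=optics.get_calibration("wrist")
# window expected & lens rim: dark pixel check; yellow line of window visible through lens?
print("exp window px",proj(c,[*(np.array([.5156,-.1094])+np.array([[.0865,-.9963],[.9963,.0865]])@[-.01,.03]),.038]))
m=(im.max(2)<60).astype(np.uint8)
P=proj(c,[.4851,-.1168,.13]);print("lens px if at 0",P)
# radial profile of dark rim around the candidate centre
f=240/np.tan(np.radians(c["fovy"]/2))
def score(x,y):
    t=np.linspace(0,2*np.pi,180,endpoint=False)
    return np.mean([m[int(q[1]),int(q[0])] if 0<=q[0]<640 and 0<=q[1]<300 else np.nan for q in (proj(c,[x+.0465*np.cos(a),y+.0465*np.sin(a),.13]) for a in t) if 0<=q[0]<640 and 0<=q[1]<300])
post=np.array([.4725,-.2711])
for a in range(72,100,2):
    k=post+.155*np.array([np.cos(np.radians(a)),np.sin(np.radians(a))]);print(a,round(score(*k),2),end="; ")
E
```

```text
29.175 [ 0.4791 -0.186   0.2644] [-179.8315   -0.0406   85.0544]
wrist [316 213  24  33 609] [327.6765 229.2151] at z.153: [ 0.4818 -0.1779] R 0.09381997724668394 ang 83.70541754765263
scene [373 287  16  16 206] [380.568  294.1117] at z.153: [0.783  0.1484] R 0.5226282975706898 ang 53.40953953858373
side [323 132  11   9  82] [328.1585 135.6951] at z.153: [ 0.7221 -0.4922] R 0.33411609050617125 ang -41.414136801659765
side [375 179   4  13  48] [376.5417 185.25  ] at z.153: [ 0.4806 -0.1775] R 0.09417358575366278 ang 84.44885832814003
side [240 262  15  13 157] [247.0701 268.2675] at z.153: [0.6729 0.3092] R 0.6143768045541016 ang 70.86101566984169
exp window px [323.73431265 138.85205294]
lens px if at 0 [323.84716718 141.03865061]
72 0.51; 74 0.63; 76 0.67; 78 0.67; 80 0.63; 82 0.87; 84 1.0; 86 0.7; 88 0.41; 90 0.33; 92 0.28; 94 0.23; 96 0.21; 98 0.18;
```

The knob sits at 84° against a target of 85°, and the lens rim fit peaks at 84°, about 3 mm off against a 20 mm tolerance. The robot is clear of everything.

```bash
python3 -c "
from h import *
print(order.finish_job())"
```

```text
the job is handed in; nothing more can be done
None
```

I handed in the job at about 29 s: my checks put the pipette and key fully home and the lens about 3 mm from the pipette's window. The bottles and tip box were left alone, but no verdict came back.

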